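# Unhook the fastener caddy and put it home in its bay

### The job

Take the orange fastener caddy off the stand: lift it until the tall eye in its plate clears the hook's red end bar, feeling for the right height with a light pull because that bar is set differently every time, and draw it off without straining the hook. Then lower it gently into the free middle bay of the grey drawer insert until it stands fully home on the bay's floor, and let go, leaving the other things on the bench where they are.

Things in the scene. Friction and masses are not known exactly. Their poses are not given: they have to be found in the camera images.
- caddy_grip (a point): Middle of the caddy's handle, where to grip it from above: solid orange plate, 10 mm thick (x), 44 mm wide (y; close the fingers along y), reaching 22 mm above and 28 mm below this point. The point is 182 mm straight above the centre of the caddy's underside. x is the plate's normal, z up.
- caddy: Orange fastener caddy, 0.25 to 0.5 kg; origin at the centre of its underside. Tub 100 mm (x) by 76 mm (y), 45 mm high, with an upright 10 mm plate across its middle (normal x), 204 mm high in all. The plate has an eye through it along x, 28 mm wide, from 85 to 154 mm above the underside (69 mm high). At the start the eye's top edge hangs on the hook's arm.
- stand: Fixed steel hook stand; origin on the bench below the middle of the hanging place, x from the hook's open end towards its post (the caddy comes off towards -x), z up. Base plate 10 mm thick, x -55 to 145 mm, 130 mm wide; post at x 92 to 116 mm, 195 mm high. More than 20 N between the lifted caddy and the hook strains it.
- hook_mouth (a point): Point on the stand: open end of the hook's level arm (12 mm wide, 8 mm thick), at the arm's top, 184 mm above the bench and 30 mm from the stand's origin towards -x; axes as the stand's. The arm is sprung along x: it gives about 1.25 mm per newton, up to 12 mm either way, then is rigid. The red end bar crosses it here.
- hook_low_tip (a point): Point on the stand 20 mm straight above hook_mouth: lowest possible tip of the red end bar (upright, 12 mm wide, 6 mm thick, 62 mm tall). It is clamped at an unknown height: tip 20 to 52 mm above the arm's top, the rest a heel below. The caddy's 69 mm eye must be lifted to straddle all of it (7 mm play): too low it catches the tip, too high the heel.
- tray: Fixed grey drawer insert, 112 mm (x) by 216 mm (y), 40 mm high, three bays side by side along y; origin on the bench below the centre of the free middle bay, z up. Middle bay: inside 106 mm (x) by 82 mm (y), floor 5 mm above the bench. The caddy goes in with its long side along the tray's x, either way round.
- insert: Cream open plastic box, 90 x 50 x 30 mm, loose in the tray's side bay at +y. Bystander. Origin at the centre of its underside.
- tape: Cream roll of tape lying flat, 90 mm across, 45 mm high; loose bystander. Origin at the centre of its underside.
- jar: Small closed jar, 50 mm across, 60 mm high; loose bystander. Origin at the centre of its underside.
- screwdriver: Screwdriver lying on the bench along its x; loose bystander, under 40 mm high.
Mind the look-alikes: they are no part of the job. Of the things that look like the caddy, the larger one is meant. What is shaped like the tray but blue is not meant.

How it is judged:
By the outcome, as a careful person would: the job done as asked, in the order asked, and still so for the second after the job is handed in, with the robot touching nothing.
It also fails if it takes over 70 s, if anything falls off the work surface, if the arm or the gripper's body presses on something with over 40 N, if the wrist force passes 120 N, or if a joint passes its speed limit or range.

### The arm

A 6-joint arm with a two-finger parallel gripper is mounted at the origin on the work surface. World frame = base frame: x ahead of the robot, y to its left, z up, the work surface at z = 0. Lengths are in m, angles in rad, forces in N, time in s.
With the tool pointing down it reaches from about 0.225 to 0.875 m from the base axis. Payload 3.4 kg.
Tool frame: the origin (TCP) lies between the finger pads; the fingertips stand 11 mm ahead of it and the grasp point (between the pads) lies 8 mm behind it (tips_ahead is the distance from the TCP to the fingertips, in m); z points along the fingers, x is the direction in which the jaws open and shut, and the axes are right-handed (so a half turn about z gives the same grasp; the last joint's range is limited). The gripper opens to 85 mm and grips with 20 to 120 N. Pads are 22 mm wide; open, the fingers measure 114 mm over their backs; the gripper's body (76 mm by 85 mm) begins 54 mm behind the grasp point. The pads swing forward as they close: fully open they stand 13 mm farther back than shut.
Start: joints at [1.008, 0.276, 1.505, -0, 1.361, -0.121], TCP at [0.246, 0.52, 0.242] pointing down, gripper open.
Joint ranges: [-2.89, 2.89], [-0.75, 2.08], [0.22, 2.7], [-1.18, 4.32], [0.11, 2.71], [-2.7, 2.7]. Speed limits (rad/s): [2.57, 2.57, 3.14, 3.14, 3.14, 3.14].

### API

Orientations are given as a unit quaternion [w, x, y, z].
In Python, from rig import get_state, get_image, sign_off, masks_of, tips_ahead gives the robot as it stands.
- The arm moves only by the tool play_rows, never from a script. Its argument "series" is a list of rows, each an object of numbers: "fingers": the closure, from -1 (fully open) to 1 (shut); "dx", "dy", "dz": the shift along the world's x, y, z in mm; "turn": the turn about the world's z in rad. A call has 1 to 20 rows; each row shifts and turns the pose as measured when the row begins; what a row does not reach is not made up. A row lasts 1/12 s, in which the tool goes at most 41.7 mm and 7.16 degrees, less where a joint would pass 70% of its speed; a pose out of reach is approached as far as the arm can. A call with a gripper value outside its range is refused whole. The fingers move at their own pace and stop on an object; "squeeze" is the grip in N (left out, the last holds). Time passes only in rows, so rows that do not move let the fingers close. It gives the time, the measured TCP pose, the force and the opening at its end, in the units of the state.
- get_state(): the state, without advancing time (a new reading comes with each control period).
- get_image(name): name is "scene" or "side" or "wrist"; returns a dict with "pixels" (400x640x3 uint8, red, green, blue), "vfov" (degrees; the focal length in pixels is half the picture's height over the tangent of half this angle, whatever the lens; pixels are square), "cx", "cy" (the principal point, pixels), "dist" ([k1, k2, p1, p2, k3] as OpenCV has them; the pictures are not rectified), "rvec" (rotation vector, rad) and "tvec" (3), from world to camera coordinates, as OpenCV has them; the wrist camera has in their place "hand_eye" (4x4, takes a point from camera to tool coordinates, whose origin is the TCP and whose axes are the tool frame's). Camera axes: x right, y down, z forward; pixel columns grow to the right and rows downward; lengths in m; the calibration is good to about 2 mm. A picture is of the moment at which its call begins: read the wrist's pose just before it. There is no depth.
- sign_off(): hands the job in, once; it reports no verdict.
Trained networks look in a picture, given as the dict that the camera call returned (one of the last four; its "shot" number tells which), for a name from the list of things; names that differ only in an ending like _2 or _b are one class to them, and where a whole thing is asked for, a point or a joint stands for the part that bears it (a point fixed in the world has none). Each returns a list of dicts, best first, with "p" (0 to 1); they miss things now and then, are a little off and sometimes report something else, mostly with a low value. They report only what shows in the picture. A call takes as long as a camera call. They do not tell look-alikes from the thing itself.
- masks_of(picture, label): "region" (400x640 bool, what is visible of it) and "xy" ([column, row] in pixels, amid what is visible of it).
The state is a dict: "clock": time; "qpos": joint angles; "qd": joint speeds; "effort": joint torques, N m; "position": TCP position; "ee_rot": TCP orientation; "contact_force": force on the tool from outside, world axes, zero at the start; "moment": the same for the moment, N m; "width": finger opening in m.
Only numpy, scipy, OpenCV 4.12 (cv2) and the standard library are available. Lean on these libraries where they do the work, as an engineer would, in place of code of your own. Each camera call takes 0.05 s, during which the arm holds its last target. There are 200 camera calls.

## Working session

There is one attempt and no reset: what is moved stays moved. The work goes in short steps, Python scripts to look and compute and a tool call to move; the robot and the scene stay as the last step left them, time stands still between calls to the robot, and variables do not carry over. Pictures are saved under pics/ and viewed, about 8 in all and at most 12, crops included, and the job is handed in when it is done.

Besides the shell and the picture viewer there is one more tool, called after "Request:" as name([rows], argument=value, ...), one row to a line, values as JSON. play_rows: Moves the arm, as the interface text tells. Its arguments: {"type":"object","properties":{"series":{"type":"array"},"squeeze":{"type":"number"}},"required":["series"]}

```bash
mkdir -p pics; ls
python3 - <<'E'
from rig import *
import cv2,numpy as np,pickle
s=get_state(); print(s)
a=get_image("scene");b=get_image("side")
pickle.dump((a,b),open("im.pkl","wb"))
for n,i in (("scene",a),("side",b)):
    print(n,{k:v for k,v in i.items() if k!="pixels"})
    cv2.imwrite(f"pics/{n}.png",cv2.cvtColor(i["pixels"],cv2.COLOR_RGB2BGR))
    for l in ("caddy","stand","tray","tape","jar","insert","screwdriver"):
        print(l,[(round(m["p"],2),np.round(m["xy"]).tolist(),int(m["region"].sum())) for m in masks_of(i,l)])
E
```

```text
pics
{'clock': 0.0, 'qpos': array([ 1.00804189e+00,  2.76617399e-01,  1.50613045e+00,  4.19357776e-05,
        1.36070675e+00, -1.21048636e-01]), 'qd': array([-0.00070861, -0.00099908, -0.00023459,  0.00096438, -0.00104651,
       -0.00066149]), 'effort': array([-1.12314126e-04, -4.16773868e+01, -2.45807683e+01,  6.87454735e-05,
        1.10008079e-02,  1.98621467e-05]), 'position': array([0.24554745, 0.51937485, 0.24142799]), 'ee_rot': array([ 3.80962195e-04,  8.44833969e-01,  5.35027754e-01, -8.49706568e-04]), 'contact_force': array([0.58950607, 0.40652215, 0.57345212]), 'moment': array([ 0.02322822, -0.0354878 ,  0.0075467 ]), 'width': 0.0855147729536052}
scene {'vfov': 51.6424669026038, 'cx': 325.70807397463125, 'cy': 202.56038250406155, 'dist': array([-0.09796413,  0.        ,  0.        ,  0.        ,  0.        ]), 'rvec': array([ 1.37224185,  2.03687962, -1.01850492]), 'tvec': array([ 0.21199249, -0.1790637 ,  1.45541101]), 'shot': 1}
caddy [(0.92, [248.0, 219.0], 1878), (0.91, [254.0, 186.0], 329), (0.57, [273.0, 313.0], 1317)]
stand [(0.57, [228.0, 245.0], 3261)]
tray [(0.9
[... 197 characters left out ...]
, 350)]
side {'vfov': 43.37992620911184, 'cx': 321.583297601551, 'cy': 199.28175721339477, 'dist': array([-0.05778081,  0.        ,  0.        ,  0.        ,  0.        ]), 'rvec': array([ 2.39176614, -0.25571292,  0.06930065]), 'tvec': array([-0.52069678,  0.20311573,  1.2364007 ]), 'shot': 2}
caddy [(0.95, [359.0, 295.0], 1858), (0.71, [286.0, 364.0], 1306)]
stand [(0.57, [392.0, 313.0], 3531)]
tray [(0.77, [229.0, 183.0], 2947), (0.67, [329.0, 180.0], 2263)]
tape [(0.86, [424.0, 222.0], 942)]
jar [(0.78, [282.0, 260.0], 497)]
insert [(0.59, [334.0, 152.0], 342), (0.27, [422.0, 223.0], 945)]
screwdriver [(0.95, [324.0, 248.0], 381), (0.68, [423.0, 224.0], 974), (0.44, [284.0, 258.0], 484)]
```

View pics/scene.png

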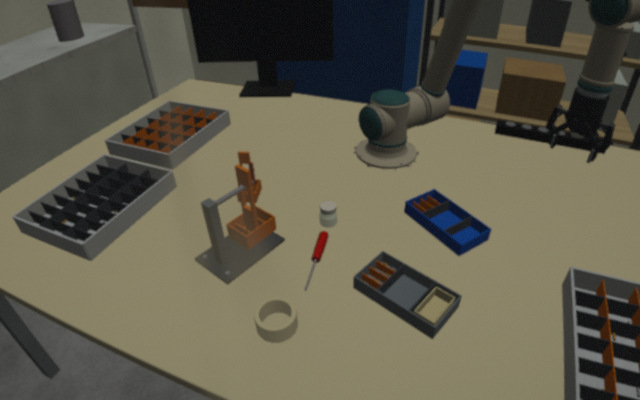

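View pics/side.png

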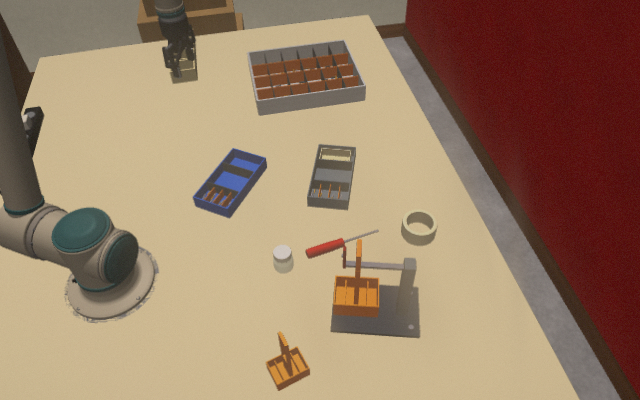

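```bash
cat > h.py <<'E'
import cv2,numpy as np
from scipy.optimize import minimize
def cam(im):
    f=200/np.tan(np.radians(im["vfov"])/2)
    K=np.array([[f,0,im["cx"]],[0,f,im["cy"]],[0,0,1.]])
    return K,np.array(im["dist"])
def ext(im,s=None):
    if "rvec" in im: return np.array(im["rvec"]),np.array(im["tvec"])
    from scipy.spatial.transform import Rotation as R
    T=np.eye(4);q=s["ee_rot"];T[:3,:3]=R.from_quat([q[1],q[2],q[3],q[0]]).as_matrix();T[:3,3]=s["position"]
    M=np.linalg.inv(T@np.array(im["hand_eye"]))
    return cv2.Rodrigues(M[:3,:3])[0].ravel(),M[:3,3]
def box(x0,x1,y0,y1,z0,z1): return np.array([[x,y,z] for x in(x0,x1) for y in(y0,y1) for z in(z0,z1)],float)
def world(P,p,z=0):
    c,s=np.cos(p[2]),np.sin(p[2])
    return np.c_[p[0]+c*P[:,0]-s*P[:,1],p[1]+s*P[:,0]+c*P[:,1],P[:,2]+z]
def proj(P,im,e): 
    K,d=cam(im); return cv2.projectPoints(np.ascontiguousarray(P),e[0],e[1],K,d)[0].reshape(-1,2)
def sil(boxes,p,z,im,e):
    m=np.zeros((400*2,640*2),np.uint8)
    for b in boxes:
        h=cv2.convexHull((2*proj(world(b,p,z),im,e)+.5).astype(np.float32))
        cv2.fillConvexPoly(m,np.round(h*16).astype(np.int32),1,shift=4)
    return cv2.resize(m.astype(np.float32),(640,400),interpolation=cv2.INTER_AREA)
def fit(boxes,z,views,p0,yaws,ign=None):
    def cost(p):
        c=0
        for k,(im,e,m) in enumerate(views):
            s=sil(boxes,p,z,im,e); 
            if ign is not None: s=s*(1-ign[k]); m=m*(1-ign[k])
            c+=1-np.minimum(s,m).sum()/np.maximum(s,m).sum()
        return c/len(views)
    best=None
    for y in yaws:
        x0=np.array([*p0,y]); sx=np.vstack([x0,x0+[.02,0,0],x0+[0,.02,0],x0+[0,0,.25]])
        r=minimize(cost,x0,method="Nelder-Mead",options=dict(initial_simplex=sx,xatol=1e-4,fatol=1e-5,maxiter=250))
        if best is None or r.fun<best.fun: best=r
    return best.x,best.fun
def back(im,e,uv,z):
    K,d=cam(im);n=cv2.undistortPoints(np.array([[uv]],float),K,d).ravel();R=cv2.Rodrigues(e[0])[0]
    o=-R.T@e[1];v=R.T@[n[0],n[1],1];return o+v*(z-o[2])/v[2]
TRAY=[box(-.056,.056,-.108,.108,0,.04)]
CAD=[box(-.05,.05,-.038,.038,0,.045),box(-.005,.005,-.022,.022,.045,.204)]
STAND=[box(-.055,.145,-.065,.065,0,.01),box(.092,.116,-.012,.012,0,.195),box(-.03,.1,-.006,.006,.176,.184)]
E
python3 - <<'E'
from h import *
from rig import masks_of
import pickle
a,b=pickle.load(open("im.pkl","rb"))
def pick(im,l,uv):
    return min(masks_of(im,l),key=lambda m:np.hypot(*(np.array(m["xy"])-uv)))["region"].astype(np.float32)
ea,eb=ext(a),ext(b)
for l,uv in (("tray",(398,290)),("stand",(228,245)),("caddy",(250,215)),("jar",(330,216)),("tape",(278,313)),("screwdriver",(318,250))): print(l,back(a,ea,uv,.02))
for l,uv in (("tray",(329,180)),("stand",(392,313)),("caddy",(359,295)),("jar",(282,260)),("tape",(424,222)),("screwdriver",(324,248)),("smallcaddy",(286,364))): print(l,back(b,eb,uv,.02))
M={}
for l,u,v in (("tray",(398,290),(329,180)),("stand",(228,245),(392,313)),("caddy",(248,219),(359,295)),("insert",(440,308),(334,152))):
    M[l]=[pick(a,l,np.array(u)),pick(b,l,np.array(v))]
pickle.dump(M,open("m.pkl","wb"))
V=lambda ms:[(a,ea,ms[0]),(b,eb,ms[1])]
Y=np.arange(-3,3.14,.6)
tr=[np.maximum(x,y) for x,y in zip(M["tray"],M["insert"])]
p0=back(a,ea,(398,290),.02)[:2]
for vv in (V(tr),V(tr)[:1],V(tr)[1:]):print("tray",fit(TRAY,0,vv,p0,Y[5:]))
p0=back(b,eb,(359,295),.05)[:2]
for vv in (V(M["caddy"]),V(M["caddy"])[:1],V(M["caddy"])[1:]):print("caddy",fit(CAD,.03,vv,p0,Y[5:]))
p0=back(b,eb,(380,315),.01)[:2]
print("stand",fit(STAND,0,V(M["stand"]),p0,Y,ign=M["caddy"]))
E
```

```text
tray [0.61399871 0.20360725 0.02      ]
stand [ 0.62998704 -0.24074639  0.02      ]
caddy [ 0.50238721 -0.25067299  0.02      ]
jar [ 0.42457652 -0.04002066  0.02      ]
tape [ 0.77227757 -0.02036761  0.02      ]
screwdriver [ 0.56069229 -0.01743447  0.02      ]
tray [0.59595995 0.20264221 0.02      ]
stand [ 0.64559374 -0.24281358  0.02      ]
caddy [ 0.58426027 -0.18052433  0.02      ]
jar [ 0.42334978 -0.04228399  0.02      ]
tape [ 0.80626321 -0.00375199  0.02      ]
screwdriver [ 0.53259644 -0.02885644  0.02      ]
smallcaddy [ 0.39030914 -0.3116601   0.02      ]
tray (array([ 0.61030364,  0.21937534, -0.35531761]), np.float64(0.03475767374038696))
tray (array([0.61195152, 0.21999724, 2.79119615]), np.float64(0.02157658338546753))
tray (array([ 0.60867704,  0.21924129, -0.34721069]), np.float64(0.03196001052856445))
caddy (array([ 0.57121819, -0.20001843,  2.8344357 ]), np.float64(0.09653407335281372))
caddy (array([ 0.57424262, -0.19849794,  2.79100855]), np.float64(0.09292954206466675))
caddy (array([ 0.57114067, -0.19935539,  2.84101495]), np.float64(0.08516144752502441))
stand (array([ 0.57384642, -0.20079247, -0.30695174]), np.float64(0.09259068965911865))
```

Request:
play_rows([
  {"dx": 25,"dy": -23,"dz": 13,"turn": 0.01},
  {"dx": 25,"dy": -23,"dz": 13,"turn": 0.01},
  {"dx": 25,"dy": -23,"dz": 13,"turn": 0.01},
  {"dx": 25,"dy": -23,"dz": 13,"turn": 0.01},
  {"dx": 25,"dy": -23,"dz": 13,"turn": 0.01},
  {"dx": 25,"dy": -23,"dz": 13,"turn": 0.01},
  {"dx": 25,"dy": -23,"dz": 13,"turn": 0.01},
  {"dx": 25,"dy": -23,"dz": 13,"turn": 0.01},
  {"dx": 25,"dy": -23,"dz": 13,"turn": 0.01},
  {"dx": 25,"dy": -23,"dz": 13,"turn": 0.01},
  {"dx": 25,"dy": -23,"dz": 13},
  {"dx": 25,"dy": -23,"dz": 13},
  {"fingers": -1},
  {"fingers": -1},
  {"fingers": -1},
])

```text
invalid input at $.series[0]: expected keys fingers, dx, dy, dz, turn
```

Run:
```python
from h import *
from rig import *
import pickle
s=get_state();w=get_image("wrist");print(s["position"],w["hand_eye"],w["vfov"],w["dist"],s["contact_force"],tips_ahead)
e=ext(w,s)
cv2.imwrite("pics/w1.png",cv2.cvtColor(w["pixels"],cv2.COLOR_RGB2BGR))
ms=masks_of(w,"tray");print([(m["p"],m["xy"],m["region"].sum()) for m in ms])
ins=masks_of(w,"insert");print([(m["p"],m["xy"],m["region"].sum()) for m in ins])
pickle.dump((s,w,ms,ins),open("w1.pkl","wb"))
for m in ms[:2]:print(back(w,e,m["xy"],.02))
```

```text
[0.24584314 0.51980435 0.24233018] [[ 9.99999178e-01  2.62988280e-04 -1.25461844e-03 -2.38000727e-05]
 [ 1.19455762e-04  9.55352026e-01  2.95469953e-01 -7.60957693e-02]
 [ 1.27630740e-03 -2.95469860e-01  9.55351209e-01 -1.30354934e-01]
 [ 0.00000000e+00  0.00000000e+00  0.00000000e+00  1.00000000e+00]] 58.10039788755756 [-0.04386198  0.          0.          0.          0.        ] [ 0.50843275  0.42285186 -0.52341575] 0.011
[(0.75, [121.0, 296.0], np.int64(10597))]
[]
[0.28448081 0.24218768 0.02      ]
```

View pics/w1.png

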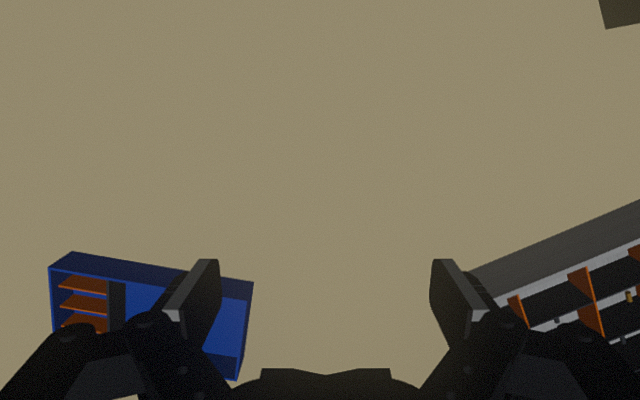

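Request:
play_rows([
  {"fingers": -1,"dx": 24,"dy": -25,"dz": 15,"turn": 0.01},
  {"fingers": -1,"dx": 24,"dy": -25,"dz": 15,"turn": 0.01},
  {"fingers": -1,"dx": 24,"dy": -25,"dz": 15,"turn": 0.01},
  {"fingers": -1,"dx": 24,"dy": -25,"dz": 15,"turn": 0.01},
  {"fingers": -1,"dx": 24,"dy": -25,"dz": 15,"turn": 0.01},
  {"fingers": -1,"dx": 24,"dy": -25,"dz": 15,"turn": 0.01},
  {"fingers": -1,"dx": 24,"dy": -25,"dz": 15,"turn": 0.01},
  {"fingers": -1,"dx": 24,"dy": -25,"dz": 15,"turn": 0.01},
  {"fingers": -1,"dx": 24,"dy": -25,"dz": 15,"turn": 0.01},
  {"fingers": -1,"dx": 24,"dy": -25,"dz": 15,"turn": 0.01},
  {"fingers": -1,"dx": 24,"dy": -25,"dz": 15,"turn": 0.01},
  {"fingers": -1,"dx": 24,"dy": -25,"dz": 15,"turn": 0.01},
  {"fingers": -1,"dx": 0,"dy": 0,"dz": 0,"turn": 0},
  {"fingers": -1,"dx": 0,"dy": 0,"dz": 0,"turn": 0},
])

```text
clock: 2.52
position: [0.5424, 0.2028, 0.4292]
ee_rot: [0.002, 0.808, 0.589, -0.001]
contact_force: [0.1, 0.9, -0.7]
width: 0.0853
```

```bash
cat > tray.py <<'E'
from h import *
from rig import *
import pickle
s=get_state();w=get_image("wrist");print(s["position"],s["contact_force"])
e=ext(w,s)
cv2.imwrite("pics/w2.png",cv2.cvtColor(w["pixels"],cv2.COLOR_RGB2BGR))
ms=masks_of(w,"tray");print([(m["p"],m["xy"],m["region"].sum()) for m in ms])
ins=masks_of(w,"insert");print([(m["p"],m["xy"],m["region"].sum()) for m in ins])
pickle.dump((s,w,ms,ins),open("w2.pkl","wb"))
tm=max(ms,key=lambda m:m["region"].sum());m=tm["region"]
if ins: m=m|ins[0]["region"]
print(fit(TRAY,0,[(w,e,m.astype(np.float32))],(.611,.2195),[-.35]))
E
python3 tray.py
```

```text
[0.54235104 0.20278332 0.42916098] [ 0.11437599  0.91048567 -0.74606286]
[(0.9, [349.6, 11.1], np.int64(2495))]
[(0.62, [397.2, 176.6], np.int64(2062))]
(array([0.68817846, 0.26124604, 0.82535333]), np.float64(0.840414822101593))
```

View pics/w2.png

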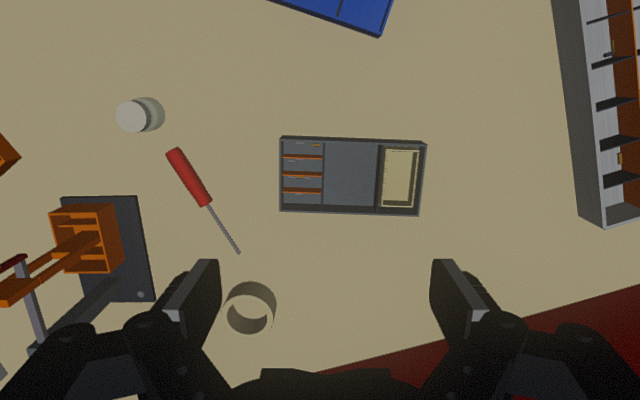

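Run:
```python
from h import *
import pickle
s,w,_,_=pickle.load(open("w2.pkl","rb"));e=ext(w,s)
im=w["pixels"].astype(int);bg=np.median(im[100:130,200:270].reshape(-1,3),0);print(bg)
d=np.abs(im-bg).max(2)
for th in(25,40,60):
    m=np.zeros((400,640),np.uint8);m[125:225,268:437]=(d>th)[125:225,268:437]
    cs,_=cv2.findContours(m,cv2.RETR_EXTERNAL,cv2.CHAIN_APPROX_NONE);c=max(cs,key=cv2.contourArea)
    f=np.zeros_like(m);cv2.fillPoly(f,[cv2.convexHull(c)],1)
    p,c=fit(TRAY,0,[(w,e,f.astype(np.float32))],(.611,.2195),[-.35]);print(th,p,c)
v=im.astype(np.uint8)[:,:,::-1].copy()
for x0,x1,y0,y1,z in((-.056,.056,-.108,.108,.04),(-.053,.053,-.041,.041,.005),(-.053,.053,-.041,.041,.04)):
    P=np.array([[x0,y0,z],[x1,y0,z],[x1,y1,z],[x0,y1,z]]);q=proj(world(P,p),w,e)
    big=v if 'big' not in dir() else big
    if z==.04 and y1>.1: big=cv2.resize(v[120:230,265:440],None,fx=4,fy=4,interpolation=cv2.INTER_CUBIC)
    cv2.polylines(big,[np.round((q-[265,120]+.5)*4).astype(int).reshape(-1,1,2)],True,(0,255,0),1)
cv2.imwrite("pics/w2c.png",big)
```

```text
[154. 144. 115.]
25 [ 0.61002871  0.21951162 -0.349311  ] 0.011143028736114502
40 [ 0.60989591  0.2192926  -0.349067  ] 0.009531617164611816
60 [ 0.60974212  0.21936286 -0.34889779] 0.014844179153442383
```

View pics/w2c.png

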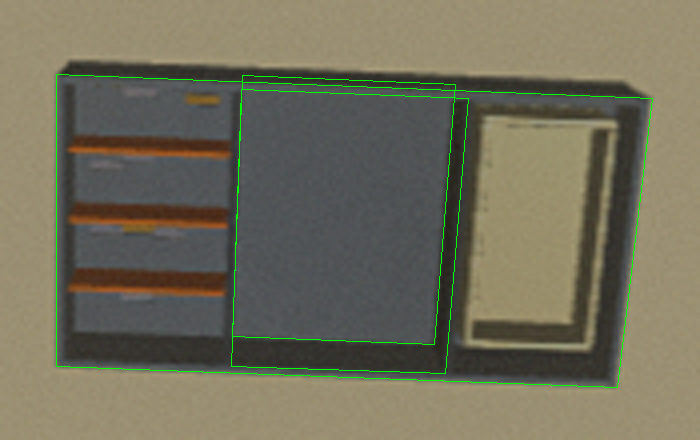

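Request:
play_rows([
  {"fingers": -1,"dx": -8,"dy": -36,"dz": -5,"turn": 0.01},
  {"fingers": -1,"dx": -8,"dy": -36,"dz": -5,"turn": 0.01},
  {"fingers": -1,"dx": -8,"dy": -36,"dz": -5,"turn": 0.01},
  {"fingers": -1,"dx": -8,"dy": -36,"dz": -5,"turn": 0.01},
  {"fingers": -1,"dx": -8,"dy": -36,"dz": -5,"turn": 0},
  {"fingers": -1,"dx": -8,"dy": -36,"dz": -5,"turn": 0},
  {"fingers": -1,"dx": -8,"dy": -36,"dz": -5,"turn": 0},
  {"fingers": -1,"dx": -8,"dy": -36,"dz": -5,"turn": 0},
  {"fingers": -1,"dx": -8,"dy": -36,"dz": -5,"turn": 0},
  {"fingers": -1,"dx": -8,"dy": -36,"dz": -5,"turn": 0},
  {"fingers": -1,"dx": 0,"dy": 0,"dz": 0,"turn": 0},
  {"fingers": -1,"dx": 0,"dy": 0,"dz": 0,"turn": 0},
])

```text
clock: 3.67
position: [0.4447, -0.1487, 0.3687]
ee_rot: [-0.005, 0.784, 0.621, -0.003]
contact_force: [0.2, -0.0, 0.1]
width: 0.0856
```

Run:
```python
from h import *
from rig import *
import pickle
s=get_state();w=get_image("wrist");e=ext(w,s)
cv2.imwrite("pics/w3.png",cv2.cvtColor(w["pixels"],cv2.COLOR_RGB2BGR))
ms=masks_of(w,"caddy");st=masks_of(w,"stand")
for m in ms+st:print(m["p"],m["xy"],m["region"].sum())
pickle.dump((s,w,ms,st),open("w3.pkl","wb"))
m=max(ms,key=lambda m:m["region"].sum())["region"].astype(np.float32)
if st:print("stand",fit(STAND,0,[(w,e,st[0]["region"].astype(np.float32))],(.574,-.201),[-.307],ign=[m]))
print("caddy",fit(CAD,.03,[(w,e,m)],(.571,-.2),[-.307]))
```

```text
0.62 [188.8, 143.1] 3328
0.59 [310.7, 266.4] 6578
0.72 [304.2, 279.9] 5547
stand (array([ 0.57310424, -0.20237772, -0.29494208]), np.float64(0.16448920965194702))
caddy (array([ 0.57122665, -0.19930236, -0.29475353]), np.float64(0.10861259698867798))
```

View pics/w3.png

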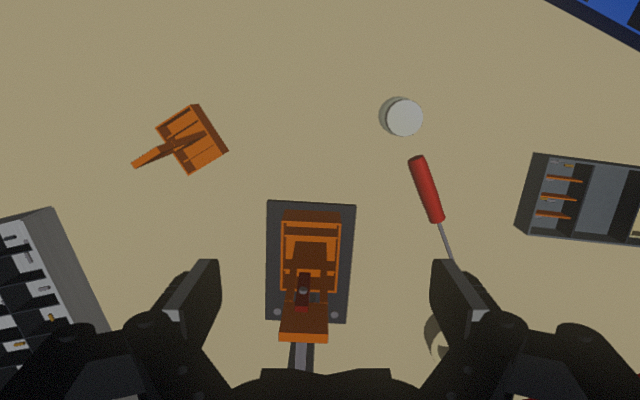

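Run:
```python
from h import *
import pickle
s,w,ms,st=pickle.load(open("w3.pkl","rb"));e=ext(w,s)
a,b=pickle.load(open("im.pkl","rb"))
p=np.array([.5735,-.2015,-.30]);pc=np.array([.5712,-.1995,-.30])
def red(im,r0,r1,c0,c1):
    h=cv2.cvtColor(im["pixels"],cv2.COLOR_RGB2HSV).astype(int);m=((h[...,0]<5)|(h[...,0]>172))&(h[...,1]>120)&(h[...,2]>30)
    k=np.zeros_like(m);k[r0:r1,c0:c1]=m[r0:r1,c0:c1];return k
for n,im,ee,bx in(("w",w,e,(255,335,290,320)),("side",b,ext(b),(235,290,335,358)),("scene",a,ext(a),(150,210,225,270))):
    k=red(im,*bx);r,c=np.nonzero(k)
    if len(r):print(n,len(r),"rows",r.min(),r.max(),"cols",c.min(),c.max(),"top",c[r==r.min()].mean(),"bot",c[r==r.max()].mean())
    best=[]
    for h in np.arange(.016,.058,.004):
        B=[box(-.033,-.027,-.006,.006,.184+h-.062,.184+h)]
        S=sil(B,p,0,im,ee);rr,cc=np.nonzero(S>.5);best.append((round(h*1e3),rr.min(),rr.max(),cc.min(),cc.max()))
    print(best)
tl=[]
def draw(im,ee,x0,x1,y0,y1,f):
    v=cv2.resize(im["pixels"][y0:y1,x0:x1,::-1],None,fx=f,fy=f,interpolation=cv2.INTER_CUBIC);v=np.clip(v.astype(int)*2,0,255).astype(np.uint8)
    for bs,pp,z,col in((STAND,p,0,(0,255,0)),(CAD,pc,.03,(255,255,0))):
        for B in bs:
            q=np.round((proj(world(B,pp,z),im,ee)-[x0,y0]+.5)*f).astype(int)
            for i in range(8):
                for j in range(i):
                    if bin(i^j).count("1")==1:cv2.line(v,tuple(map(int,q[i])),tuple(map(int,q[j])),col,1)
    return v
A=draw(w,e,250,370,190,350,3);B=draw(b,ext(b),320,430,230,340,4)
H=max(A.shape[0],B.shape[0]);pad=lambda v:cv2.copyMakeBorder(v,0,H-v.shape[0],0,0,cv2.BORDER_CONSTANT)
cv2.imwrite("pics/w3c.png",np.hstack([pad(A),pad(B)])[:, :800])
```

```text
w 108 rows 273 311 cols 295 309 top 304.6666666666667 bot 302.7142857142857
[(16, np.int64(258), np.int64(293), np.int64(298), np.int64(312)), (20, np.int64(260), np.int64(295), np.int64(298), np.int64(312)), (24, np.int64(261), np.int64(298), np.int64(298), np.int64(312)), (28, np.int64(263), np.int64(300), np.int64(297), np.int64(312)), (32, np.int64(265), np.int64(302), np.int64(297), np.int64(312)), (36, np.int64(267), np.int64(305), np.int64(297), np.int64(312)), (40, np.int64(268), np.int64(308), np.int64(296), np.int64(312)), (44, np.int64(270), np.int64(310), np.int64(296), np.int64(312)), (48, np.int64(272), np.int64(313), np.int64(296), np.int64(311)), (52, np.int64(274), np.int64(316), np.int64(295), np.int64(311)), (56, np.int64(276), np.int64(318), np.int64(295), np.int64(311))]
side 43 rows 239 249 cols 335 345 top 340.0 bot 345.0
[(16, np.int64(255), np.int64(276), np.int64(343), np.int64(346)), (20, np.int64(254), np.int64(275), np.int64(343), np.int64(346)), (24, np.int64(253), np.int64(274), np.int64(343), np.int64(346)), (28, np.int64(252), np.int64(273), np.int64(
[... 510 characters left out ...]
t64(195), np.int64(250), np.int64(257)), (20, np.int64(171), np.int64(194), np.int64(250), np.int64(257)), (24, np.int64(170), np.int64(192), np.int64(250), np.int64(257)), (28, np.int64(168), np.int64(191), np.int64(249), np.int64(257)), (32, np.int64(167), np.int64(190), np.int64(249), np.int64(256)), (36, np.int64(165), np.int64(188), np.int64(249), np.int64(256)), (40, np.int64(164), np.int64(187), np.int64(249), np.int64(256)), (44, np.int64(163), np.int64(186), np.int64(249), np.int64(256)), (48, np.int64(161), np.int64(184), np.int64(248), np.int64(256)), (52, np.int64(160), np.int64(183), np.int64(248), np.int64(255)), (56, np.int64(158), np.int64(182), np.int64(248), np.int64(255))]
```

View pics/w3c.png

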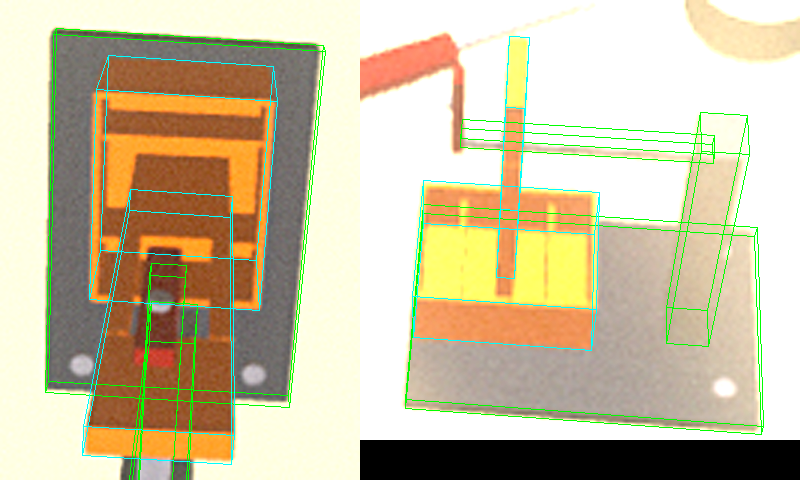

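Request:
play_rows([
  {"fingers": -1,"dx": 25,"dy": -10,"dz": -14,"turn": -0.02},
  {"fingers": -1,"dx": 25,"dy": -10,"dz": -14,"turn": -0.02},
  {"fingers": -1,"dx": 25,"dy": -10,"dz": -14,"turn": -0.02},
  {"fingers": -1,"dx": 25,"dy": -10,"dz": -14,"turn": -0.01},
  {"fingers": -1,"dx": 25,"dy": -10,"dz": -14,"turn": 0},
  {"fingers": -1,"dx": 0,"dy": 0,"dz": 0,"turn": 0},
  {"fingers": -1,"dx": 0,"dy": 0,"dz": 0,"turn": 0},
])

```text
clock: 4.4
position: [0.58, -0.184, 0.2995]
ee_rot: [-0.002, 0.799, 0.601, 0.0]
contact_force: [-0.6, 0.5, -0.4]
width: 0.0854
```

```bash
cat > st.py <<'E'
from rig import *
import numpy as np
s=get_state();q=s["ee_rot"];from scipy.spatial.transform import Rotation as R
r=R.from_quat([q[1],q[2],q[3],q[0]]).as_matrix()
print(s["clock"],"pos",np.round(s["position"]*1e3,1),"yaw",round(np.arctan2(r[1,0],r[0,0]),4),"tilt",np.round(r[:2,2],4),"F",np.round(s["contact_force"],2),"M",np.round(s["moment"],3),"w",round(s["width"]*1e3,1))
E
python3 st.py
```

```text
4.4 pos [ 580.  -184.   299.5] yaw 1.2904 tilt [-0.0022  0.004 ] F [-0.64  0.5  -0.42] M [-0.    -0.007 -0.032] w 85.4
```

Request:
play_rows([
  {"fingers": -1,"dx": -4,"dy": -8,"dz": -10,"turn": -0.01},
  {"fingers": -1,"dx": -4,"dy": -8,"dz": -10,"turn": -0.01},
  {"fingers": -1,"dx": 0,"dy": 0,"dz": -5,"turn": 0},
  {"fingers": -1,"dx": 0,"dy": 0,"dz": 0,"turn": 0},
  {"fingers": -1,"dx": 0,"dy": 0,"dz": 0,"turn": 0},
])

```text
clock: 4.82
position: [0.5697, -0.1966, 0.2735]
ee_rot: [-0.002, 0.804, 0.595, 0.0]
contact_force: [0.8, 0.1, -0.3]
width: 0.0854
```

```bash
python3 st.py
```

```text
4.8167 pos [ 569.7 -196.6  273.5] yaw 1.2742 tilt [-0.0022  0.0043] F [ 0.81  0.08 -0.26] M [ 0.027 -0.02  -0.036] w 85.4
```

Request:
play_rows([
  {"fingers": -1,"dx": 1,"dy": -2,"dz": -12,"turn": 0},
  {"fingers": -1,"dx": 0,"dy": -1,"dz": -12,"turn": 0},
  {"fingers": -1,"dx": 0,"dy": 0,"dz": -12,"turn": 0},
  {"fingers": -1,"dx": 0,"dy": 0,"dz": -12,"turn": 0},
  {"fingers": -1,"dx": 0,"dy": 0,"dz": -10,"turn": 0},
  {"fingers": -1,"dx": 0,"dy": 0,"dz": -6,"turn": 0},
  {"fingers": -1,"dx": 0,"dy": 0,"dz": 0,"turn": 0},
  {"fingers": -1,"dx": 0,"dy": 0,"dz": 0,"turn": 0},
])

```text
clock: 5.48
position: [0.5695, -0.2005, 0.2135]
ee_rot: [0.002, 0.805, 0.594, 0.003]
contact_force: [0.2, 0.2, 0.5]
width: 0.0853
```

```bash
python3 st.py
```

```text
5.4833 pos [ 569.5 -200.5  213.5] yaw 1.2714 tilt [0.0084 0.0001] F [0.22 0.22 0.55] M [ 0.002  0.011 -0.015] w 85.3
```

Request:
play_rows([
  {"fingers": -1,"dx": 1,"dy": 0,"dz": -6,"turn": 0},
  {"fingers": -1,"dx": 0,"dy": 0,"dz": -3,"turn": 0},
  {"fingers": -1,"dx": 0,"dy": 0,"dz": 0,"turn": 0},
  {"fingers": 1,"dx": 0,"dy": 0,"dz": 0,"turn": 0},
  {"fingers": 1,"dx": 0,"dy": 0,"dz": 0,"turn": 0},
  {"fingers": 1,"dx": 0,"dy": 0,"dz": 0,"turn": 0},
  {"fingers": 1,"dx": 0,"dy": 0,"dz": 0,"turn": 0},
  {"fingers": 1,"dx": 0,"dy": 0,"dz": 0,"turn": 0},
  {"fingers": 1,"dx": 0,"dy": 0,"dz": 0,"turn": 0},
  {"fingers": 1,"dx": 0,"dy": 0,"dz": 0,"turn": 0},
  {"fingers": 1,"dx": 0,"dy": 0,"dz": 0,"turn": 0},
  {"fingers": 1,"dx": 0,"dy": 0,"dz": 0,"turn": 0},
], squeeze=70)

```text
clock: 6.48
position: [0.5723, -0.2008, 0.2065]
ee_rot: [0.005, 0.805, 0.594, 0.005]
contact_force: [0.4, -0.9, 0.0]
width: 0.0436
```

```bash
python3 st.py
```

```text
6.4833 pos [ 572.3 -200.8  206.5] yaw 1.2717 tilt [ 0.0135 -0.0017] F [ 0.37 -0.86  0.04] M [ 0.006 -0.031  0.044] w 43.6
```

Request:
play_rows([
  {"fingers": 1,"dx": 0,"dy": 0,"dz": 5,"turn": 0},
  {"fingers": 1,"dx": 0,"dy": 0,"dz": 5,"turn": 0},
  {"fingers": 1,"dx": 0,"dy": 0,"dz": 5,"turn": 0},
  {"fingers": 1,"dx": 0,"dy": 0,"dz": 5,"turn": 0},
  {"fingers": 1,"dx": 0,"dy": 0,"dz": 5,"turn": 0},
  {"fingers": 1,"dx": 0,"dy": 0,"dz": 5,"turn": 0},
  {"fingers": 1,"dx": 0,"dy": 0,"dz": 5,"turn": 0},
  {"fingers": 1,"dx": 0,"dy": 0,"dz": 5,"turn": 0},
  {"fingers": 1,"dx": 0,"dy": 0,"dz": 0,"turn": 0},
  {"fingers": 1,"dx": 0,"dy": 0,"dz": 0,"turn": 0},
])

```text
clock: 7.32
position: [0.5712, -0.2006, 0.2498]
ee_rot: [0.004, 0.805, 0.594, 0.004]
contact_force: [-0.2, -0.6, -3.4]
width: 0.0431
```

```bash
python3 st.py
```

```text
7.3167 pos [ 571.2 -200.6  249.8] yaw 1.2716 tilt [ 0.0107 -0.0009] F [-0.24 -0.61 -3.41] M [ 0.016 -0.036 -0.014] w 43.1
```

Request:
play_rows([
  {"fingers": 1,"dx": -5,"dy": 1.5,"dz": 0,"turn": 0},
  {"fingers": 1,"dx": -5,"dy": 1.5,"dz": 0,"turn": 0},
  {"fingers": 1,"dx": -4,"dy": 1.2,"dz": 0,"turn": 0},
  {"fingers": 1,"dx": 0,"dy": 0,"dz": 0,"turn": 0},
  {"fingers": 1,"dx": 0,"dy": 0,"dz": 0,"turn": 0},
])

```text
clock: 7.73
position: [0.5546, -0.1954, 0.2489]
ee_rot: [0.002, 0.805, 0.594, 0.003]
contact_force: [0.1, 0.6, -2.7]
width: 0.0431
```

```bash
python3 st.py
```

```text
7.7333 pos [ 554.6 -195.4  248.9] yaw 1.2716 tilt [0.0083 0.0001] F [ 0.08  0.63 -2.66] M [ 0.002 -0.051 -0.01 ] w 43.1
```

Request:
play_rows([
  {"fingers": 1,"dx": -3,"dy": 1,"dz": 0.5,"turn": 0},
  {"fingers": 1,"dx": -2,"dy": 0.6,"dz": 0,"turn": 0},
  {"fingers": 1,"dx": 0,"dy": 0,"dz": 0,"turn": 0},
  {"fingers": 1,"dx": 0,"dy": 0,"dz": 0,"turn": 0},
])

```text
clock: 8.07
position: [0.5506, -0.1942, 0.2494]
ee_rot: [0.004, 0.805, 0.594, 0.005]
contact_force: [1.2, -0.5, -3.6]
width: 0.043
```

```bash
python3 st.py
```

```text
8.0667 pos [ 550.6 -194.2  249.4] yaw 1.2714 tilt [ 0.0121 -0.001 ] F [ 1.22 -0.52 -3.56] M [-0.076 -0.218 -0.022] w 43.0
```

Request:
play_rows([
  {"fingers": 1,"dx": -3,"dy": 1,"dz": 0,"turn": 0},
  {"fingers": 1,"dx": -1,"dy": 0.3,"dz": 0,"turn": 0},
  {"fingers": 1,"dx": 0,"dy": 0,"dz": 0,"turn": 0},
  {"fingers": 1,"dx": 0,"dy": 0,"dz": 0,"turn": 0},
])

```text
clock: 8.4
position: [0.5488, -0.1936, 0.2494]
ee_rot: [0.006, 0.805, 0.594, 0.006]
contact_force: [2.7, -0.7, -4.3]
width: 0.0431
```

```bash
python3 st.py
python3 - <<'E'
from h import *
from rig import *
a=get_image("side");b=get_image("wrist")
A=cv2.resize(a["pixels"][225:325,310:430,::-1],None,fx=4,fy=4,interpolation=cv2.INTER_CUBIC)
B=cv2.resize(b["pixels"][180:400,240:380,::-1],(280,440))
B=cv2.copyMakeBorder(B[:400],0,0,0,0,cv2.BORDER_CONSTANT)
v=np.hstack([A,B]);cv2.imwrite("pics/f1.png",np.clip(v.astype(int)*3//2,0,255).astype(np.uint8))
E
```

```text
8.4 pos [ 548.8 -193.6  249.4] yaw 1.2714 tilt [ 0.0173 -0.0026] F [ 2.7  -0.69 -4.34] M [-0.108 -0.458  0.032] w 43.1
```

View pics/f1.png

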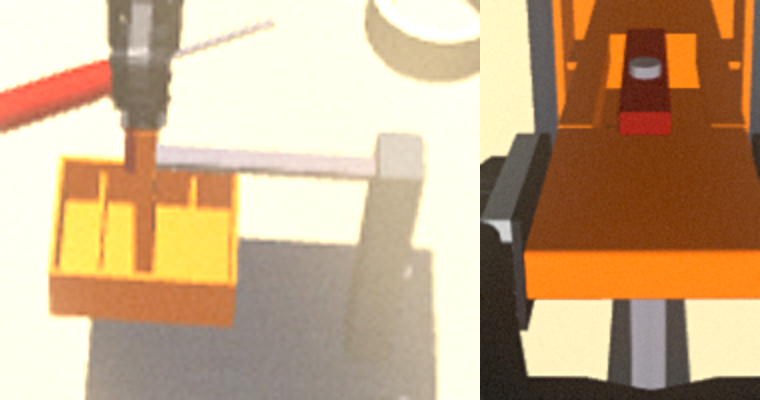

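Run:
```python
from h import *
from rig import *
s=get_state();w=get_image("wrist");e=ext(w,s)
yaw=-.2994
g=s["position"]+[0,0,.008]; p=np.array([g[0],g[1],yaw]); z=g[2]-.182
x0,y0,x1,y1=240,180,380,400
v=np.clip(cv2.resize(w["pixels"][y0:y1,x0:x1,::-1],None,fx=4,fy=4,interpolation=cv2.INTER_CUBIC).astype(int)*2,0,255).astype(np.uint8)
def poly(P,pp,zz,col):
    q=(proj(world(np.array(P,float),pp,zz),w,e)-[x0,y0]+.5)*4
    cv2.polylines(v,[np.round(q).astype(int).reshape(-1,1,2)],True,col,1);return q
for xs in(-.005,):
    poly([[xs,-.014,.085],[xs,.014,.085],[xs,.014,.154],[xs,-.014,.154]],p,z,(255,255,0))
    poly([[xs,-.022,.045],[xs,.022,.045],[xs,.022,.204],[xs,-.022,.204]],p,z,(0,255,0))
# bar front top edge rows for h, with bar's back face at plate front
for h in (.030,.034,.038,.042,.046,.05):
    P=[[-.011,0,.184+h],[-.005,0,.184+h],[-.011,0,.184+h-.062]]
    print(h,(proj(world(np.array(P),p,0),w,e)-[x0,y0]).round(1).tolist())
cv2.imwrite("pics/f2.png",v[:600])
```

```text
0.03 [[85.3, 41.3], [85.3, 52.5], [85.1, 5.4]]
0.034 [[85.3, 44.4], [85.3, 55.8], [85.1, 7.2]]
0.038 [[85.3, 47.7], [85.3, 59.3], [85.1, 9.0]]
0.042 [[85.3, 51.2], [85.3, 63.0], [85.1, 10.9]]
0.046 [[85.3, 54.8], [85.3, 66.8], [85.2, 12.8]]
0.05 [[85.3, 58.5], [85.3, 70.8], [85.2, 14.8]]
```

View pics/f2.png

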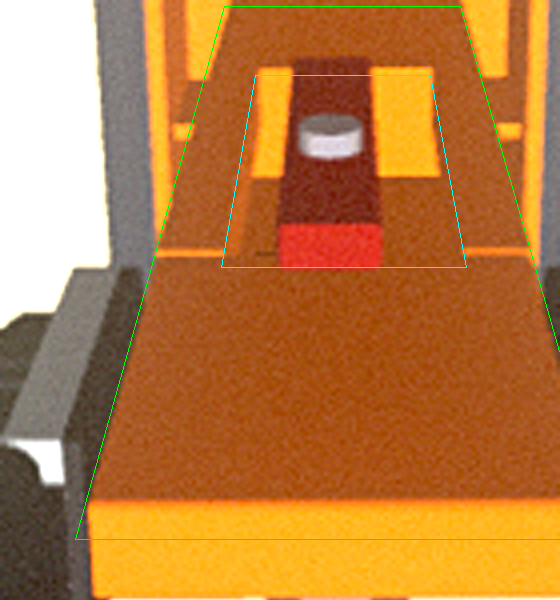

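Request:
play_rows([
  {"fingers": 1,"dx": 4,"dy": -1.2,"dz": 0,"turn": 0},
  {"fingers": 1,"dx": 2,"dy": -0.6,"dz": 2,"turn": 0},
  {"fingers": 1,"dx": 0,"dy": 0,"dz": 3,"turn": 0},
  {"fingers": 1,"dx": 0,"dy": 0,"dz": 0,"turn": 0},
  {"fingers": 1,"dx": 0,"dy": 0,"dz": 0,"turn": 0},
])

```text
clock: 8.97
position: [0.5523, -0.1946, 0.2547]
ee_rot: [0.003, 0.805, 0.594, 0.004]
contact_force: [0.3, 0.0, -3.6]
width: 0.043
```

```bash
python3 st.py
```

```text
8.9667 pos [ 552.3 -194.6  254.7] yaw 1.2716 tilt [ 0.0094 -0.0003] F [ 0.25  0.02 -3.59] M [-0.071 -0.067  0.047] w 43.0
```

L≈48 mm. Light pull.

Request:
play_rows([
  {"fingers": 1,"dx": -3,"dy": 0.9,"dz": 0,"turn": 0},
  {"fingers": 1,"dx": -2,"dy": 0.6,"dz": 0,"turn": 0},
  {"fingers": 1,"dx": -1,"dy": 0.3,"dz": 0,"turn": 0},
  {"fingers": 1,"dx": 0,"dy": 0,"dz": 0,"turn": 0},
  {"fingers": 1,"dx": 0,"dy": 0,"dz": 0,"turn": 0},
])

```text
clock: 9.38
position: [0.5484, -0.1935, 0.255]
ee_rot: [0.006, 0.805, 0.594, 0.006]
contact_force: [2.5, -0.9, -4.4]
width: 0.0431
```

```bash
python3 st.py
```

```text
9.3833 pos [ 548.4 -193.5  255. ] yaw 1.2714 tilt [ 0.0163 -0.0023] F [ 2.52 -0.87 -4.4 ] M [-0.142 -0.432  0.028] w 43.1
```

Request:
play_rows([
  {"fingers": 1,"dx": 4,"dy": -1.2,"dz": 0,"turn": 0},
  {"fingers": 1,"dx": 1,"dy": -0.3,"dz": 2.5,"turn": 0},
  {"fingers": 1,"dx": 0,"dy": 0,"dz": 0,"turn": 0},
  {"fingers": 1,"dx": 0,"dy": 0,"dz": 0,"turn": 0},
  {"fingers": 1,"dx": -3,"dy": 0.9,"dz": 0,"turn": 0},
  {"fingers": 1,"dx": -2,"dy": 0.6,"dz": 0,"turn": 0},
  {"fingers": 1,"dx": -1,"dy": 0.3,"dz": 0,"turn": 0},
  {"fingers": 1,"dx": 0,"dy": 0,"dz": 0,"turn": 0},
  {"fingers": 1,"dx": 0,"dy": 0,"dz": 0,"turn": 0},
])

```text
clock: 10.13
position: [0.5432, -0.1918, 0.2574]
ee_rot: [0.002, 0.805, 0.594, 0.003]
contact_force: [0.0, -0.1, -2.6]
width: 0.043
```

```bash
python3 st.py
```

```text
10.1333 pos [ 543.2 -191.8  257.4] yaw 1.2716 tilt [0.007  0.0005] F [ 0.05 -0.11 -2.59] M [-0.017 -0.008 -0.   ] w 43.0
```

Request:
play_rows([
  {"fingers": 1,"dx": 0,"dy": 0,"dz": 1.3,"turn": 0},
  {"fingers": 1,"dx": 0,"dy": 0,"dz": 0,"turn": 0},
  {"fingers": 1,"dx": -3,"dy": 0.9,"dz": 0,"turn": 0},
  {"fingers": 1,"dx": -3,"dy": 0.9,"dz": 0,"turn": 0},
  {"fingers": 1,"dx": 0,"dy": 0,"dz": 0,"turn": 0},
  {"fingers": 1,"dx": 0,"dy": 0,"dz": 0,"turn": 0},
])

```text
clock: 10.63
position: [0.5364, -0.1898, 0.2589]
ee_rot: [0.002, 0.805, 0.594, 0.003]
contact_force: [0.3, -0.8, -2.4]
width: 0.0431
```

```bash
python3 st.py
```

```text
10.6333 pos [ 536.4 -189.8  258.9] yaw 1.2716 tilt [0.007  0.0005] F [ 0.28 -0.8  -2.36] M [0.003 0.02  0.01 ] w 43.1
```

Request:
play_rows([
  {"fingers": 1,"dx": -3,"dy": 0.9,"dz": 0,"turn": 0},
  {"fingers": 1,"dx": -3,"dy": 0.9,"dz": 0,"turn": 0},
  {"fingers": 1,"dx": -3,"dy": 0.9,"dz": 0,"turn": 0},
  {"fingers": 1,"dx": 0,"dy": 0,"dz": 0,"turn": 0},
  {"fingers": 1,"dx": 0,"dy": 0,"dz": 0,"turn": 0},
])

```text
clock: 11.05
position: [0.5262, -0.1866, 0.259]
ee_rot: [0.002, 0.805, 0.594, 0.003]
contact_force: [0.5, 0.3, -2.5]
width: 0.0431
```

```bash
python3 st.py
```

```text
11.05 pos [ 526.2 -186.6  259. ] yaw 1.2715 tilt [0.0068 0.0006] F [ 0.49  0.32 -2.46] M [-0.032 -0.051  0.066] w 43.1
```

Request:
play_rows([
  {"fingers": 1,"dx": -10,"dy": 3,"dz": 0,"turn": 0},
  {"fingers": 1,"dx": -10,"dy": 3,"dz": 0,"turn": 0},
  {"fingers": 1,"dx": -10,"dy": 3,"dz": 0,"turn": 0},
  {"fingers": 1,"dx": -10,"dy": 3,"dz": 0,"turn": 0},
  {"fingers": 1,"dx": -10,"dy": 3,"dz": 0,"turn": 0},
  {"fingers": 1,"dx": -10,"dy": 3,"dz": 0,"turn": 0},
  {"fingers": 1,"dx": -10,"dy": 3,"dz": 0,"turn": 0},
  {"fingers": 1,"dx": 0,"dy": 0,"dz": 10,"turn": 0},
  {"fingers": 1,"dx": 0,"dy": 0,"dz": 10,"turn": 0},
  {"fingers": 1,"dx": 0,"dy": 0,"dz": 10,"turn": 0},
  {"fingers": 1,"dx": 0,"dy": 0,"dz": 0,"turn": 0},
])

```text
clock: 11.97
position: [0.4454, -0.162, 0.292]
ee_rot: [0.002, 0.805, 0.594, 0.003]
contact_force: [1.7, -0.5, -2.8]
width: 0.0432
```

```bash
python3 st.py
```

```text
11.9667 pos [ 445.4 -162.   292. ] yaw 1.271 tilt [0.0067 0.0005] F [ 1.71 -0.51 -2.84] M [ 0.026 -0.08  -0.016] w 43.2
```

Request:
play_rows([
  {"fingers": 1,"dx": 10,"dy": 24,"dz": 0,"turn": -0.005},
  {"fingers": 1,"dx": 10,"dy": 24,"dz": 0,"turn": -0.005},
  {"fingers": 1,"dx": 10,"dy": 24,"dz": 0,"turn": -0.005},
  {"fingers": 1,"dx": 10,"dy": 24,"dz": 0,"turn": -0.005},
  {"fingers": 1,"dx": 10,"dy": 24,"dz": 0,"turn": -0.005},
  {"fingers": 1,"dx": 10,"dy": 24,"dz": 0,"turn": -0.005},
  {"fingers": 1,"dx": 10,"dy": 24,"dz": 0,"turn": -0.005},
  {"fingers": 1,"dx": 10,"dy": 24,"dz": 0,"turn": -0.005},
  {"fingers": 1,"dx": 10,"dy": 24,"dz": 0,"turn": 0},
  {"fingers": 1,"dx": 10,"dy": 24,"dz": 0,"turn": 0},
  {"fingers": 1,"dx": 10,"dy": 24,"dz": 0,"turn": 0},
  {"fingers": 1,"dx": 10,"dy": 24,"dz": 0,"turn": 0},
  {"fingers": 1,"dx": 10,"dy": 24,"dz": 0,"turn": 0},
  {"fingers": 1,"dx": 10,"dy": 24,"dz": 0,"turn": 0},
  {"fingers": 1,"dx": 0,"dy": 0,"dz": 0,"turn": 0},
  {"fingers": 1,"dx": 0,"dy": 0,"dz": 0,"turn": 0},
])

```text
clock: 13.3
position: [0.5954, 0.1902, 0.2941]
ee_rot: [0.007, 0.818, 0.575, 0.007]
contact_force: [-0.3, -0.6, -3.0]
width: 0.0428
```

```bash
python3 st.py
```

```text
13.3 pos [595.4 190.2 294.1] yaw 1.2244 tilt [ 0.0198 -0.0028] F [-0.31 -0.62 -2.99] M [0.002 0.085 0.008] w 42.8
```

Request:
play_rows([
  {"fingers": 1,"dx": 5,"dy": 9,"dz": 0,"turn": 0},
  {"fingers": 1,"dx": 5,"dy": 9,"dz": 0,"turn": 0},
  {"fingers": 1,"dx": 3,"dy": 7,"dz": 0,"turn": 0},
  {"fingers": 1,"dx": 0,"dy": 0,"dz": 0,"turn": 0},
  {"fingers": 1,"dx": 0,"dy": 0,"dz": 0,"turn": 0},
])

```text
clock: 13.72
position: [0.6099, 0.2161, 0.2936]
ee_rot: [0.007, 0.819, 0.574, 0.007]
contact_force: [0.3, -0.0, -1.8]
width: 0.0431
```

```bash
python3 st.py
python3 - <<'E'
from h import *
from rig import *
import pickle
s=get_state();a=get_image("scene");b=get_image("side");w=get_image("wrist")
pickle.dump((s,a,b,w),open("g.pkl","wb"))
g=s["position"]
V=[]
for im in(a,b):
    e=ext(im);c=proj(np.array([[g[0],g[1],g[2]-.15]]),im,e)[0]
    ms=masks_of(im,"caddy");m=min(ms,key=lambda m:np.hypot(*(m["xy"]-c)));print(m["p"],m["xy"],c,m["region"].sum());V.append((im,e,m["region"].astype(np.float32)))
TUB=CAD
for z in(g[2]-.174,):
    for vv in(V,V[:1],V[1:]):
        print(fit([CAD[0],box(-.005,.005,-.022,.022,.045,.170)],z,vv,g[:2],[-.349]))
E
```

```text
13.7167 pos [609.9 216.1 293.6] yaw 1.2225 tilt [ 0.0193 -0.003 ] F [ 0.34 -0.01 -1.8 ] M [-0.031  0.025  0.024] w 43.1
0.65 [413.3, 245.7] [409.89557097 251.09609773] 2908
0.93 [330.5, 141.4] [332.51462967 143.36716367] 1388
(array([ 0.60928451,  0.21697223, -0.3608111 ]), np.float64(0.17739540338516235))
(array([ 0.61380102,  0.21785013, -0.3681562 ]), np.float64(0.20442914962768555))
(array([ 0.60800217,  0.21207116, -0.34959768]), np.float64(0.09670984745025635))
```

```bash
cat > wf.py <<'E'
from h import *
from scipy.spatial.transform import Rotation as R
import pickle,sys
def rigid(P,s,q):  # q: normal offset, lateral, dz, pitch about grip; caddy frame -> world
    # caddy axes in tool: y_c = tool x, z_c=-tool z, x_c = y_c x z_c = tool y
    k=s["ee_rot"];Rt=R.from_quat([k[1],k[2],k[3],k[0]]).as_matrix()
    Rc=np.c_[Rt[:,1],Rt[:,0],-Rt[:,2]]@R.from_euler("y",q[3]).as_matrix()
    o=s["position"]+np.c_[Rt[:,1],Rt[:,0],-Rt[:,2]]@np.array([q[0],q[1],.008+q[2]])
    return (P-[0,0,.182])@Rc.T+o
def silw(s,q,im,e):
    m=np.zeros((800,1280),np.uint8)
    for b in CAD:
        h=cv2.convexHull((2*proj(rigid(b,s,q),im,e)+.5).astype(np.float32));cv2.fillConvexPoly(m,np.round(h*16).astype(np.int32),1,shift=4)
    return cv2.resize(m.astype(np.float32),(640,400),interpolation=cv2.INTER_AREA)
def wfit(s,w):
    e=ext(w,s);h=cv2.cvtColor(w["pixels"],cv2.COLOR_RGB2HSV).astype(int)
    m=((h[...,0]>4)&(h[...,0]<20)&(h[...,1]>150)&(h[...,2]>35)).astype(np.uint8)
    dark=(w["pixels"].max(2)<45)|((h[...,1]<70)&(h[...,2]<110))
    n=cv2.dilate((silw(s,[0]*4,w,e)>.5).astype(np.uint8),np.ones((17,17)))
    m=m*n;cs,_=cv2.findContours(cv2.morphologyEx(m,cv2.MORPH_CLOSE,np.ones((3,3))),cv2.RETR_EXTERNAL,cv2.CHAIN_APPROX_NONE)
    f=np.zeros_like(m);cv2.drawContours(f,[max(cs,key=cv2.contourArea)],-1,1,-1);f=f.astype(np.float32)
    ign=np.zeros((400,640),np.float32)
    ign[:,:]=0
    def c(q):
        S=silw(s,np.array(q)/[1e3,1e3,1e3,1e2],w,e);return 1-np.minimum(S,f).sum()/np.maximum(S,f).sum()
    best=min((minimize(c,[a,0,0,b],method="Nelder-Mead",options=dict(initial_simplex=[[a,0,0,b],[a+3,0,0,b],[a,3,0,b],[a,0,4,b],[a,0,0,b+2]],xatol=.02,fatol=1e-5,maxiter=500)) for a in(-2,2) for b in(-1,1)),key=lambda r:r.fun)
    return best.x/[1e3,1e3,1e3,1e2],best.fun,f
def under(s,q): return rigid(np.zeros((1,3)),s,q)[0]
E
python3 - <<'E'
from wf import *
s,a,b,w=pickle.load(open("g.pkl","rb"));e=ext(w,s)
q,c,f=wfit(s,w);print(q,c,"underside nominal",under(s,[0]*4),"fit",under(s,q),"tray .610 .2193")
v=np.clip(w["pixels"][:,:,::-1].astype(int)*2,0,255).astype(np.uint8)
def edges(P,col):
    for i in range(8):
        for j in range(i):
            if bin(i^j).count("1")==1:cv2.line(v,tuple(map(int,P[i])),tuple(map(int,P[j])),col,1)
for B in CAD:edges(np.round(proj(rigid(B,s,q),w,e)).astype(int),(255,255,0));edges(np.round(proj(rigid(B,s,[0]*4),w,e)).astype(int),(0,0,255))
for B in TRAY+[box(-.053,.053,-.041,.041,.005,.04)]:edges(np.round(proj(world(B,(.610,.2193,-.349)),w,e)).astype(int),(0,255,0))
x0,x1,y0,y1=200,460,60,360
cv2.imwrite("pics/g.png",cv2.resize(v[y0:y1,x0:x1],None,fx=2,fy=2,interpolation=cv2.INTER_NEAREST))
E
```

```text
[ 0.00105682  0.00014665 -0.00676993  0.01594969] 0.016521692276000977 underside nominal [0.61323589 0.21561048 0.11968087] fit [0.61168112 0.21635788 0.1129006 ] tray .610 .2193
```

View pics/g.png

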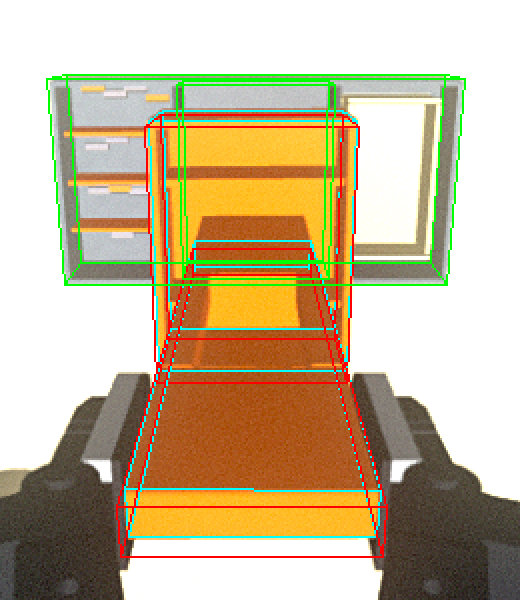

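Request:
play_rows([
  {"fingers": 1,"dx": -1,"dy": 1.5,"dz": -8,"turn": 0},
  {"fingers": 1,"dx": -0.7,"dy": 1.5,"dz": -8,"turn": 0},
  {"fingers": 1,"dx": 0,"dy": 0,"dz": -8,"turn": 0},
  {"fingers": 1,"dx": 0,"dy": 0,"dz": -8,"turn": 0},
  {"fingers": 1,"dx": 0,"dy": 0,"dz": -8,"turn": 0},
  {"fingers": 1,"dx": 0,"dy": 0,"dz": -8,"turn": 0},
  {"fingers": 1,"dx": 0,"dy": 0,"dz": 0,"turn": 0},
  {"fingers": 1,"dx": 0,"dy": 0,"dz": 0,"turn": 0},
  {"fingers": 1,"dx": 0,"dy": 0,"dz": 0,"turn": 0},
])

```text
clock: 14.72
position: [0.6057, 0.2176, 0.2388]
ee_rot: [0.006, 0.819, 0.573, 0.005]
contact_force: [0.6, 0.0, -2.5]
width: 0.0428
```

```bash
cat > chk.py <<'E'
from wf import *
from rig import *
import subprocess
s=get_state();w=get_image("wrist");q,c,f=wfit(s,w)
u=under(s,q);d=u[:2]-[.610,.2193];ax=np.array([np.cos(.349),-np.sin(.349)]);ay=np.array([-ax[1],ax[0]])
print(q.round(4),round(c,4),"under",u.round(4),"off tray x,y mm",round(d@ax*1e3,1),round(d@ay*1e3,1))
E
python3 st.py; python3 chk.py
```

```text
14.7167 pos [605.7 217.6 238.8] yaw 1.2208 tilt [ 0.0153 -0.0041] F [ 0.56  0.02 -2.51] M [-0.006  0.021  0.011] w 42.8
[ 0.001   0.0001 -0.0066  0.0153] 0.0207 under [0.6067 0.2176 0.0582] off tray x,y mm -2.5 -2.7
```

Request:
play_rows([
  {"fingers": 1,"dx": 2,"dy": 1,"dz": -2,"turn": 0},
  {"fingers": 1,"dx": 1.6,"dy": 1,"dz": -4,"turn": 0},
  {"fingers": 1,"dx": 0,"dy": 0,"dz": 0,"turn": 0},
  {"fingers": 1,"dx": 0,"dy": 0,"dz": 0,"turn": 0},
  {"fingers": 1,"dx": 0,"dy": 0,"dz": 0,"turn": 0},
])

```text
clock: 15.18
position: [0.6112, 0.2203, 0.2343]
ee_rot: [0.007, 0.819, 0.573, 0.007]
contact_force: [0.9, 0.8, -3.2]
width: 0.043
```

```bash
python3 st.py; python3 chk.py
```

```text
15.1833 pos [611.2 220.3 234.3] yaw 1.2208 tilt [ 0.0198 -0.0029] F [ 0.88  0.8  -3.23] M [-0.011  0.035 -0.056] w 43.0
[ 0.0009  0.0001 -0.0067  0.0147] 0.0176 under [0.6131 0.2204 0.0536] off tray x,y mm 2.6 2.1
```

Request:
play_rows([
  {"fingers": 1,"dx": -2,"dy": -0.8,"dz": 0,"turn": 0},
  {"fingers": 1,"dx": 0,"dy": 0,"dz": 0,"turn": 0},
  {"fingers": 1,"dx": 0,"dy": 0,"dz": 0,"turn": 0},
  {"fingers": 1,"dx": 0,"dy": 0,"dz": 0,"turn": 0},
])

```text
clock: 15.57
position: [0.6089, 0.2193, 0.2348]
ee_rot: [0.007, 0.819, 0.573, 0.008]
contact_force: [-0.5, 0.5, -2.4]
width: 0.0428
```

```bash
python3 st.py; python3 chk.py
```

```text
15.5667 pos [608.9 219.3 234.8] yaw 1.2208 tilt [ 0.0204 -0.0029] F [-0.48  0.45 -2.39] M [-0.05  -0.013 -0.012] w 42.8
[ 0.0009  0.0001 -0.0065  0.0153] 0.0175 under [0.6109 0.2196 0.0543] off tray x,y mm 0.7 0.6
```

Request:
play_rows([
  {"fingers": 1,"dx": 0,"dy": 0,"dz": -4,"turn": 0},
  {"fingers": 1,"dx": 0,"dy": 0,"dz": -4,"turn": 0},
  {"fingers": 1,"dx": 0,"dy": 0,"dz": -3,"turn": 0},
  {"fingers": 1,"dx": 0,"dy": 0,"dz": 0,"turn": 0},
  {"fingers": 1,"dx": 0,"dy": 0,"dz": 0,"turn": 0},
  {"fingers": 1,"dx": 0,"dy": 0,"dz": 0,"turn": 0},
])

```text
clock: 16.12
position: [0.6087, 0.2193, 0.2221]
ee_rot: [0.007, 0.819, 0.573, 0.007]
contact_force: [1.1, -0.3, -3.4]
width: 0.0429
```

```bash
python3 st.py; python3 chk.py
```

```text
16.1167 pos [608.7 219.3 222.1] yaw 1.2208 tilt [ 0.0197 -0.003 ] F [ 1.1  -0.27 -3.38] M [ 0.063  0.055 -0.016] w 42.9
[ 0.0009  0.0001 -0.0064  0.0131] 0.0214 under [0.6109 0.2193 0.0417] off tray x,y mm 0.8 0.3
```

Request:
play_rows([
  {"fingers": 1,"dx": -0.3,"dy": 0,"dz": -3,"turn": 0},
  {"fingers": 1,"dx": 0,"dy": 0,"dz": -3,"turn": 0},
  {"fingers": 1,"dx": 0,"dy": 0,"dz": -3,"turn": 0},
  {"fingers": 1,"dx": 0,"dy": 0,"dz": 0,"turn": 0},
  {"fingers": 1,"dx": 0,"dy": 0,"dz": 0,"turn": 0},
])

```text
clock: 16.58
position: [0.6086, 0.2193, 0.2125]
ee_rot: [0.007, 0.819, 0.573, 0.008]
contact_force: [-0.1, -0.2, -2.3]
width: 0.0428
```

```bash
python3 st.py
```

```text
16.5833 pos [608.6 219.3 212.5] yaw 1.2208 tilt [ 0.0204 -0.0029] F [-0.13 -0.21 -2.3 ] M [ 0.049  0.009 -0.004] w 42.8
```

Request:
play_rows([
  {"fingers": 1,"dx": 0,"dy": 0,"dz": -4,"turn": 0},
  {"fingers": 1,"dx": 0,"dy": 0,"dz": -4,"turn": 0},
  {"fingers": 1,"dx": 0,"dy": 0,"dz": -4,"turn": 0},
  {"fingers": 1,"dx": 0,"dy": 0,"dz": -4,"turn": 0},
  {"fingers": 1,"dx": 0,"dy": 0,"dz": -2,"turn": 0},
  {"fingers": 1,"dx": 0,"dy": 0,"dz": 0,"turn": 0},
  {"fingers": 1,"dx": 0,"dy": 0,"dz": 0,"turn": 0},
])

```text
clock: 17.17
position: [0.6083, 0.2193, 0.192]
ee_rot: [0.007, 0.819, 0.573, 0.007]
contact_force: [-0.7, -0.1, -3.0]
width: 0.0428
```

```bash
python3 st.py
```

```text
17.1667 pos [608.3 219.3 192. ] yaw 1.2208 tilt [ 0.0194 -0.0031] F [-0.65 -0.11 -2.99] M [0.038 0.033 0.046] w 42.8
```

Request:
play_rows([
  {"fingers": 1,"dx": 0,"dy": 0,"dz": -2,"turn": 0},
  {"fingers": 1,"dx": 0,"dy": 0,"dz": -2,"turn": 0},
  {"fingers": 1,"dx": 0,"dy": 0,"dz": 0,"turn": 0},
  {"fingers": 1,"dx": 0,"dy": 0,"dz": 0,"turn": 0},
])

```text
clock: 17.5
position: [0.6086, 0.2193, 0.1879]
ee_rot: [0.007, 0.819, 0.573, 0.007]
contact_force: [-1.0, 0.1, -2.8]
width: 0.043
```

```bash
python3 st.py
```

```text
17.5 pos [608.6 219.3 187.9] yaw 1.2208 tilt [ 0.0202 -0.0029] F [-1.02  0.13 -2.84] M [-0.034  0.024 -0.023] w 43.0
```

Request:
play_rows([
  {"fingers": 1,"dx": 0,"dy": 0,"dz": -1.5,"turn": 0},
  {"fingers": 1,"dx": 0,"dy": 0,"dz": 0,"turn": 0},
  {"fingers": 1,"dx": 0,"dy": 0,"dz": 0,"turn": 0},
])

```text
clock: 17.75
position: [0.6088, 0.2194, 0.1865]
ee_rot: [0.007, 0.819, 0.573, 0.008]
contact_force: [1.0, 1.1, -2.5]
width: 0.0428
```

```bash
python3 st.py
```

```text
17.75 pos [608.8 219.4 186.5] yaw 1.2208 tilt [ 0.0207 -0.0028] F [ 0.97  1.05 -2.49] M [-0.036  0.039 -0.007] w 42.8
```

Request:
play_rows([
  {"fingers": 1,"dx": 0,"dy": 0,"dz": -1.5,"turn": 0},
  {"fingers": 1,"dx": 0,"dy": 0,"dz": 0,"turn": 0},
  {"fingers": 1,"dx": 0,"dy": 0,"dz": 0,"turn": 0},
])

```text
clock: 18.0
position: [0.6089, 0.2194, 0.1851]
ee_rot: [0.007, 0.819, 0.573, 0.008]
contact_force: [0.5, 0.1, -2.7]
width: 0.043
```

```bash
python3 st.py
```

```text
18.0 pos [608.9 219.4 185.1] yaw 1.2208 tilt [ 0.0212 -0.0027] F [ 0.5   0.15 -2.74] M [-0.017  0.015  0.051] w 43.0
```

Request:
play_rows([
  {"fingers": 1,"dx": 0,"dy": 0,"dz": -1.5,"turn": 0},
  {"fingers": 1,"dx": 0,"dy": 0,"dz": 0,"turn": 0},
  {"fingers": 1,"dx": 0,"dy": 0,"dz": 0,"turn": 0},
])

```text
clock: 18.25
position: [0.6089, 0.2194, 0.1834]
ee_rot: [0.007, 0.819, 0.573, 0.008]
contact_force: [0.3, -0.0, -3.0]
width: 0.043
```

```bash
python3 st.py; python3 chk.py
```

```text
18.25 pos [608.9 219.4 183.4] yaw 1.2208 tilt [ 0.0212 -0.0027] F [ 0.32 -0.01 -3.01] M [0.023 0.034 0.013] w 43.0
[ 0.0007  0.     -0.0061  0.0093] 0.0128 under [0.6117 0.2193 0.0034] off tray x,y mm 1.6 0.6
```

Request:
play_rows([
  {"fingers": 1,"dx": 0,"dy": 0,"dz": -1.2,"turn": 0},
  {"fingers": 1,"dx": 0,"dy": 0,"dz": 0,"turn": 0},
  {"fingers": 1,"dx": 0,"dy": 0,"dz": 0,"turn": 0},
])

```text
clock: 18.55
position: [0.6091, 0.2194, 0.1823]
ee_rot: [0.007, 0.819, 0.573, 0.008]
contact_force: [-0.3, 0.4, -2.3]
width: 0.0432
```

```bash
python3 st.py
```

```text
18.55 pos [609.1 219.4 182.3] yaw 1.2208 tilt [ 0.0217 -0.0026] F [-0.3   0.4  -2.34] M [-0.001  0.035  0.048] w 43.2
```

Request:
play_rows([
  {"fingers": 1,"dx": 0,"dy": 0,"dz": -1.2,"turn": 0},
  {"fingers": 1,"dx": 0,"dy": 0,"dz": 0,"turn": 0},
  {"fingers": 1,"dx": 0,"dy": 0,"dz": 0,"turn": 0},
])

```text
clock: 18.8
position: [0.6096, 0.2194, 0.1824]
ee_rot: [0.008, 0.819, 0.573, 0.009]
contact_force: [-0.5, -0.2, -1.9]
width: 0.043
```

```bash
python3 st.py
```

```text
18.8 pos [609.6 219.4 182.4] yaw 1.2209 tilt [ 0.0236 -0.0024] F [-0.47 -0.23 -1.95] M [ 0.023 -0.013  0.022] w 43.0
```

Request:
play_rows([
  {"fingers": 1,"dx": 0,"dy": 0,"dz": -1.2,"turn": 0},
  {"fingers": 1,"dx": 0,"dy": 0,"dz": 0,"turn": 0},
  {"fingers": 1,"dx": 0,"dy": 0,"dz": 0,"turn": 0},
])

```text
clock: 19.05
position: [0.6098, 0.2193, 0.1823]
ee_rot: [0.008, 0.819, 0.573, 0.009]
contact_force: [0.4, -0.4, -1.2]
width: 0.0431
```

```bash
python3 st.py
```

```text
19.05 pos [609.8 219.3 182.3] yaw 1.2209 tilt [ 0.0248 -0.0025] F [ 0.44 -0.36 -1.21] M [-0.082  0.185  0.022] w 43.1
```

Request:
play_rows([
  {"fingers": 1,"dx": 0,"dy": 0,"dz": -1.5,"turn": 0},
  {"fingers": 1,"dx": 0,"dy": 0,"dz": 0,"turn": 0},
  {"fingers": 1,"dx": 0,"dy": 0,"dz": 0,"turn": 0},
])

```text
clock: 19.3
position: [0.61, 0.2192, 0.1823]
ee_rot: [0.009, 0.819, 0.573, 0.01]
contact_force: [-0.4, -0.3, -0.3]
width: 0.0431
```

```bash
python3 st.py
```

```text
19.3 pos [610.  219.2 182.3] yaw 1.221 tilt [ 0.0263 -0.0024] F [-0.39 -0.26 -0.25] M [-0.066  0.281 -0.015] w 43.1
```

Request:
play_rows([
  {"fingers": 0.2,"dx": 0,"dy": 0,"dz": 0,"turn": 0},
  {"fingers": -0.2,"dx": 0,"dy": 0,"dz": 0,"turn": 0},
  {"fingers": -0.6,"dx": 0,"dy": 0,"dz": 0,"turn": 0},
  {"fingers": -1,"dx": 0,"dy": 0,"dz": 0,"turn": 0},
  {"fingers": -1,"dx": 0,"dy": 0,"dz": 0,"turn": 0},
  {"fingers": -1,"dx": 0,"dy": 0,"dz": 0,"turn": 0},
  {"fingers": -1,"dx": 0,"dy": 0,"dz": 0,"turn": 0},
  {"fingers": -1,"dx": 0,"dy": 0,"dz": 0,"turn": 0},
  {"fingers": -1,"dx": 0,"dy": 0,"dz": 0,"turn": 0},
])

```text
clock: 20.05
position: [0.6113, 0.2197, 0.1817]
ee_rot: [0.009, 0.819, 0.573, 0.011]
contact_force: [-0.2, -0.7, -0.5]
width: 0.0853
```

```bash
python3 st.py;python3 chk.py
```

```text
20.05 pos [611.3 219.7 181.7] yaw 1.2211 tilt [ 0.0288 -0.0014] F [-0.22 -0.73 -0.52] M [-0.     0.023  0.037] w 85.3
[ 0.0029  0.0009 -0.0074  0.0348] 0.0269 under [6.135e-01 2.215e-01 4.000e-04] off tray x,y mm 2.5 3.3
```

Request:
play_rows([
  {"fingers": -1,"dx": 0,"dy": 0,"dz": 8,"turn": 0},
  {"fingers": -1,"dx": 0,"dy": 0,"dz": 12,"turn": 0},
  {"fingers": -1,"dx": 0,"dy": 0,"dz": 15,"turn": 0},
  {"fingers": -1,"dx": 0,"dy": 0,"dz": 20,"turn": 0},
  {"fingers": -1,"dx": 0,"dy": 0,"dz": 25,"turn": 0},
  {"fingers": -1,"dx": -10,"dy": 0,"dz": 25,"turn": 0},
  {"fingers": -1,"dx": -20,"dy": 0,"dz": 25,"turn": 0},
  {"fingers": -1,"dx": -25,"dy": 0,"dz": 20,"turn": 0},
  {"fingers": -1,"dx": -25,"dy": 0,"dz": 15,"turn": 0},
  {"fingers": -1,"dx": -20,"dy": 0,"dz": 15,"turn": 0},
  {"fingers": -1,"dx": 0,"dy": 0,"dz": 0,"turn": 0},
  {"fingers": -1,"dx": 0,"dy": 0,"dz": 0,"turn": 0},
])

```text
clock: 21.1
position: [0.5063, 0.2187, 0.3749]
ee_rot: [0.009, 0.82, 0.573, 0.014]
contact_force: [0.6, 0.8, 0.1]
width: 0.0855
```

```bash
python3 st.py
python3 - <<'E'
from wf import *
from rig import *
s=get_state();w=get_image("wrist");b=get_image("side");a=get_image("scene")
e=ext(w,s)
V=[]
for n,im,ee in(("w",w,e),("side",b,ext(b)),("scene",a,ext(a))):
    c=proj(np.array([[.61,.2193,.06]]),im,ee)[0];ms=masks_of(im,"caddy")
    if ms:
        m=min(ms,key=lambda m:np.hypot(*(m["xy"]-c)));V.append((im,ee,m["region"].astype(np.float32)))
        C=[box(-.05,.05,-.038,.038,.04,.045),CAD[1]] 
        for z in(.002,.005,.010,.015):print(n,z,fit(C,z,[V[-1]],(.61,.2193),[-.349]))
    for l in("jar","tape","screwdriver","insert"): print(l,[(m["p"],np.round(m["xy"]).tolist()) for m in masks_of(im,l)[:1]],end=" ")
    print()
v=w["pixels"][:,:,::-1].copy()
for B in CAD:
    q=np.round(proj(world(B,(.61,.2193,-.349),.005),w,e)).astype(int)
    for i in range(8):
        for j in range(i):
            if bin(i^j).count("1")==1:cv2.line(v,tuple(map(int,q[i])),tuple(map(int,q[j])),(255,255,0),1)
v=np.clip(v.astype(int)*3//2,0,255).astype(np.uint8)
B=cv2.resize(b["pixels"][90:210,250:410,::-1],None,fx=2.2,fy=2.2)
v=cv2.resize(v[60:360,180:520],None,fx=1.3,fy=1.3)
B=cv2.copyMakeBorder(B,0,v.shape[0]-B.shape[0],0,0,cv2.BORDER_CONSTANT)
cv2.imwrite("pics/end.png",np.hstack([v,B])[:,:800])
E
```

```text
21.1 pos [506.3 218.7 374.9] yaw 1.2201 tilt [0.0328 0.0002] F [0.57 0.78 0.1 ] M [ 0.018  0.033 -0.001] w 85.5
w 0.002 (array([ 0.61006927,  0.22115518, -0.33061158]), np.float64(0.07072335481643677))
w 0.005 (array([ 0.61070833,  0.22068767, -0.33646198]), np.float64(0.06183868646621704))
w 0.01 (array([ 0.60756539,  0.22133964, -0.33185754]), np.float64(0.061651766300201416))
w 0.015 (array([ 0.60485143,  0.22165845, -0.33017725]), np.float64(0.062151432037353516))
jar [(0.69, [114.0, 153.0])] tape [(0.87, [244.0, 352.0])] screwdriver [(0.87, [179.0, 213.0])] insert [(0.69, [399.0, 203.0])] 
side 0.002 (array([ 0.61005412,  0.21580284, -0.33090431]), np.float64(0.07367908954620361))
side 0.005 (array([ 0.60949202,  0.21322711, -0.32561723]), np.float64(0.07358992099761963))
side 0.01 (array([ 0.60879855,  0.20922806, -0.33445168]), np.float64(0.0758853554725647))
side 0.015 (array([ 0.60826704,  0.20393155, -0.18870643]), np.float64(0.13869822025299072))
jar [(0.92, [279.0, 260.0])] tape [(0.89, [425.0, 226.0])] screwdriver [(0.89, [328.0, 248.0])] insert [(0.68, [337.0, 151.0])] 
scene 0.002 (array([ 0.6135543 ,  0.22128288, -0.35588905]), np.float64(0.11301249265670776))
scene 0.005 (array([ 0.61637869,  0.22196125, -0.35525459]), np.float64(0.11296594142913818))
scene 0.01 (array([ 0.62145225,  0.22251877, -0.3738004 ]), np.float64(0.11639249324798584))
scene 0.015 (array([ 0.62585014,  0.2233055 , -0.37111335]), np.float64(0.12383520603179932))
jar [(0.7, [327.0, 214.0])] tape [(0.69, [272.0, 312.0])] screwdriver [(0.7, [319.0, 250.0])] insert [(0.77, [434.0, 310.0])]
```

View pics/end.png

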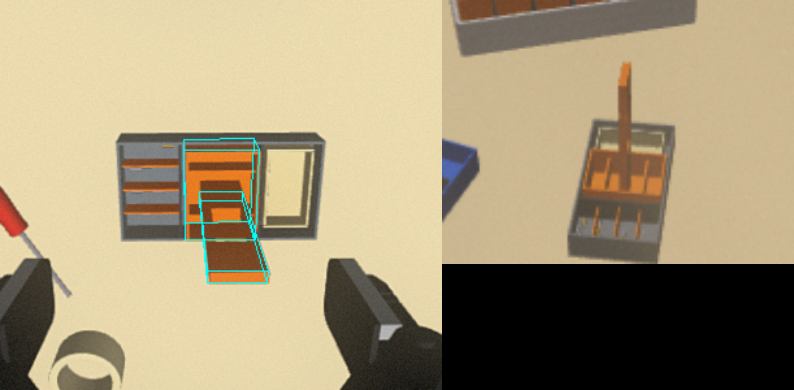

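```bash
python3 -c "
from rig import *
print(sign_off())"
```

```text
the job is handed in; nothing more can be done
None
```

The caddy is off the hook and standing in the free middle bay of the grey tray. I have handed the job in; it reports no verdict.

**Hook:** I gripped the handle and lifted about 43 mm, then pulled lightly and it caught. It caught again at about 48 mm, and came free with no force at about 51 mm. I drew it off at about 52 mm. The highest pull I read was about 3 N, well under the 20 N limit.

**Bay:** I centred the caddy over the bay using the wrist camera and lowered it in small steps. The wrist force fell from about 2.7 N to 0.3 N while the height stopped changing. I then let go and backed away.

**Last checks:**
- **Upright and seated:** The last picture shows the caddy upright in the middle bay. The wrist and side camera fits agree best at floor height. The gripper was open, touching nothing, and the clock read about 21 s.
- **Other things on the bench:** The jar, tape, screwdriver and insert were detected within a few pixels of where they started.
- **Disagreements:** A fit made while I was still lowering the caddy put the floor about 3 mm higher than where it actually stopped. The final scene camera fit was coarse, up to about 6 mm off the other two. The tool had also drifted to about 1.5° of tilt by the time I let go.

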